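# Unlatch the bench centrifuge and hold its lid open at 45 degrees

### The arm

A 6-joint arm with a two-finger parallel gripper is mounted at the origin on the work surface. World frame = base frame: x ahead of the robot, y to its left, z up, the work surface at z = 0. Lengths are in mm, angles in rad, forces in N, time in s.
With the tool pointing down it reaches from about 375 to 925 mm from the base axis. Payload 5.7 kg.
Tool frame: the origin (TCP) lies on the mounting face of the last link; the fingertips stand 173 mm ahead of it and the grasp point (between the pads) lies 155 mm ahead of it; x points along the fingers, z is the direction in which the jaws open and shut, and the axes are right-handed (so a half turn about x gives the same grasp; the last joint's range is limited). The gripper opens to 85 mm and grips with 20 to 120 N. Pads are 22 mm wide; open, the fingers measure 114 mm over their backs; the gripper's body (76 mm by 85 mm) begins 54 mm behind the grasp point. The pads swing forward as they close: fully open they stand 13 mm farther back than shut.
Start: joints at [1.196, 0.359, 1.51, -0, 1.272, -0.115], TCP at [154.133, 579.852, 404.667] pointing down, gripper open.
Joint ranges: [-2.97, 2.97], [-1.01, 2.36], [0.21, 2.38], [-0.96, 4.11], [0.2, 2.71], [-2.98, 2.98]. Speed limits (rad/s): [2.39, 2.39, 3.14, 3.14, 3.14, 3.14].

### API

Orientations are given as a rotation vector (axis times angle).
In Python, from rig import manip gives the robot as it stands.
- The arm moves only by the tool move_arm, never from a script. Its argument "plan" is a list of rows, each a list of 2 entries, a list of its own where there are three numbers: the shift along the tool's x, y, z in mm, then the turn, a rotation vector about the tool's x, y, z in degrees. In form: [[[tx, ty, tz], [ax, ay, az]], ...]. A call has 1 to 20 rows; each row is the pose to reach, as a shift and turn from the pose commanded when the call began, along the tool's axes at that moment; what a row does not reach only later rows make up. A row lasts 1/12 s, in which the tool goes at most 41.7 mm and 7.16 degrees, less where a joint would pass 70% of its speed; a pose out of reach is approached as far as the arm can. A call with a gripper value outside its range is refused whole. "fingers" is the finger opening in mm, from 0 to 85.4, set as the call begins (left out, the last holds). The fingers move at their own pace and stop on an object; "newtons" is the grip in N (left out, the last holds). Time passes only in rows, so rows that repeat a pose let the fingers close. It gives the time, the measured TCP pose, the force and the opening at its end, in the units of the state.
- manip.state(): the state, without advancing time (a new reading comes with each control period).
- manip.capture(name): name is "side" or "top" or "wrist"; returns (picture, depth): 480x640x3 uint8, blue, green, red; 480x640 float32, mm along the optical axis (not along the pixel's ray), 0 where there is no reading.
- manip.camera_params(name): a dict with "mtx" (3x3 intrinsics, pixels), "position" and "attitude" of the camera in the world; the wrist camera has in their place "hand_eye" (4x4, takes a point from camera to tool coordinates, whose origin is the TCP and whose axes are the tool frame's). Camera axes: x right, y down, z forward; pixel columns grow to the right and rows downward; lengths in mm; the calibration is good to about 2 mm. A picture is of the moment at which its call begins: read the wrist's pose just before it. camera_params takes no time and is no camera call.
- manip.finish_job(): hands the job in, once; it reports no verdict.
The state is a dict: "t": time; "joints": joint angles; "dq": joint speeds; "joint_torque": joint torques, N m; "position": TCP position; "tcp_rot": TCP orientation; "ft_force": force on the tool from outside, world axes, zero at the start; "moment": the same for the moment, N m; "gripper_width": finger opening in mm.
Only numpy, scipy, OpenCV 4.12 (cv2) and the standard library are available. Lean on these libraries where they do the work, as an engineer would, in place of code of your own. Each camera call takes 0.05 s, during which the arm holds its last target. There are 200 camera calls.

### The job

The centrifuge run is over and your lab partner wants to lift the tubes out. Turn the red latch knob on the lid a quarter turn clockwise to unlock it, then raise the lid by the dark handle at its front and hold it open at 45 degrees: it has no stay and falls shut when let go, so finish while still holding the handle and do not let the lid drop. Leave the things standing around the centrifuge alone.

Things in the scene. Friction and masses are not known exactly. Their poses are not given: they have to be found in the camera images.
- centrifuge: Small light-grey bench centrifuge, fixed to the bench, 250 mm deep (its x) x 220 mm wide (its y), top deck 125 mm above the bench, 149 mm with the lid shut. Origin: centre of its underside, on the bench. Its own -x points to its front (display, handle), +x to the rear hinge, z up.
- lid (a joint): Angle of the lid in rad: 0 shut, grows as the front edge rises (45 degrees = 0.785), stop at 1.3. The lid is a slab 212 mm wide and 22 mm thick, about 0.43 to 0.82 kg with handle and knob; no spring, it falls shut from any angle when let go. It cannot be raised while the latch is locked.
- lid_hinge (a point): Point on the hinge line of the lid, middle of the width, 138 mm above the bench and 90 mm behind the centrifuge's origin (centrifuge frame 0.090, 0, 0.138). The hinge line runs along the centrifuge's y.
- lid_handle (a point): Dark D-shaped handle fixed to the lid's front edge: a round bar 14 mm in diameter along the centrifuge's y, with 98 mm free between its two end arms (each 14 mm wide), and a 33 mm clear gap between the bar and the lid's edge, open above and below. Point: centre of the bar, 257 mm from the hinge line, level with it when the lid is shut (138 mm above the bench; centrifuge frame -0.167, 0, 0.138). Its axes turn with the lid.
- latch (a joint): Turn of the red latch knob in rad: 0 locked (wing points front to rear, along the centrifuge's x), grows clockwise seen from above, stop at 1.57 (wing lies along the width). The tongue is free of the strike plate from about 1.25. It turns stiffly (about 0.05 N m) and stays where it is left.
- latch_grip (a point): Centre of the red wing knob on its turning axis, 24 mm above the lid's upper face, 173 mm above the bench with the lid shut (centrifuge frame -0.095, 0, 0.173), 72 mm behind the handle bar. The wing is 46 mm long, 14 mm wide, reaches 12 mm above this point and down to a 3 mm high disc of 48 mm diameter on the lid. The point's x axis lies along the wing's length and turns with it.
- rack_mid (a point): Pink tube rack, 170 x 100 x 75 mm, with three capped tubes reaching 113 mm high; point at its centre, 37.5 mm up. Bystander.
- jar_mid (a point): Clear round jar of orange filter discs, 104 mm diameter, 115 mm high; point at its centre, half-way up. Bystander.
- beaker_mid (a point): Pale clear plastic beaker, 90 mm diameter at the rim, 115 mm high; point at its centre, half-way up. Bystander.
- reagent_mid (a point): Amber bottle with blue cap, 72 mm diameter, 145 mm high; point at its centre, half-way up. Bystander.

How it is judged (in metres and radians):
On the way, in this order (a step that is already met when the one before it is completed fails the run):
1. the latch knob is turned to unlocked (at least 1.2 rad) while the lid is still shut (value of joint latch above 1.2 rad and value of joint lid below 0.05 rad), for 0.1 s.
2. the lid is raised to 45 degrees (within 6) and held there by its handle (value of joint lid between 0.68 and 0.89 rad and (contact force between the fingers and lid_c0 above 0.5 N or contact force between the fingers and lid_c1 above 0.5 N or contact force between the fingers and lid_c2 above 0.5 N)), for 0.3 s.
At the end, for the whole second after the job is handed in: The lid is held still (below 0.1 rad/s) at 45 degrees, within 6 degrees (0.68 to 0.89 rad), with the fingers bearing on its handle (over 0.5 N); the latch is still unlocked (over 1.2 rad) and none of the four bystanders has moved 30 mm (all of step 2 and velocity of joint lid between -0.1 and 0.1 rad/s and value of joint latch above 1.2 rad and distance of each of rack_mid, jar_mid, beaker_mid, reagent_mid from where it was at the start of the episode below 0.03 m); the arm keeps its last pose, push and grip.
It fails at once if the lid is let drop (it falls faster than 1.5 rad/s) (velocity of joint lid below -1.5 rad/s).
It fails at once if a bystander is pushed 30 mm or more (distance of any of rack_mid, jar_mid, beaker_mid, reagent_mid from where it was at the start of the episode above 0.03 m).
It also fails if it takes over 48 s, if anything falls off the work surface, if the arm or the gripper's body presses on something with over 40 N, if the wrist force passes 120 N, or if a joint passes its speed limit or range.

## Working session

There is one attempt and no reset: what is moved stays moved. The work goes in short steps, Python scripts to look and compute and a tool call to move; the robot and the scene stay as the last step left them, time stands still between calls to the robot, and variables do not carry over. Pictures are saved under pics/ and viewed, about 8 in all and at most 12, crops included, and the job is handed in when it is done.

Besides the shell and the picture viewer there is one more tool, called in YAML: its name, and indented under it one key for each argument. move_arm: Moves the arm, as the interface text tells. Its arguments: {"type":"object","properties":{"plan":{"type":"array","items":{"type":"array"}},"fingers":{"type":"number"},"newtons":{"type":"number"}},"required":["plan"]}

```bash
ls; mkdir -p pics
python3 - <<'E'
from rig import manip
import cv2,numpy as np
print(manip.state())
for n in("top","side"):
    im,d=manip.capture(n); cv2.imwrite(f"pics/{n}0.png",im); np.save(f"{n}0.npy",d)
    print(n,manip.camera_params(n))
print(manip.camera_params("wrist"))
E
```

```text
pics
{'t': 0.0, 'joints': array([ 1.19588332e+00,  3.59536025e-01,  1.51147607e+00, -5.76539693e-06,
        1.27247664e+00, -1.15112852e-01]), 'dq': array([-0.00064252, -0.00091203,  0.00039743,  0.0008362 ,  0.0003052 ,
        0.00062632]), 'joint_torque': array([-9.90716399e-04, -5.27626169e+01, -2.78617930e+01, -2.39725323e-04,
        1.31269047e-02, -8.37692113e-06]), 'position': array([154.01152779, 579.51279524, 403.81819166]), 'tcp_rot': array([-1.01677302,  1.3226333 ,  1.0151393 ]), 'ft_force': array([-0.33552103,  0.51625241,  0.20893465]), 'moment': array([0.01985124, 0.04001503, 0.03326076]), 'gripper_width': 85.1157049012242}
top {'mtx': array([[436.77509442,   0.        , 322.74090136],
       [  0.        , 436.77509442, 243.83722506],
       [  0.        ,   0.        ,   1.        ]]), 'position': array([ 432.71555762,   21.2448711 , 1046.39903073]), 'attitude': array([-2.17425366,  2.15156443, -0.12549947])}
side {'mtx': array([[491.86739283,   0.        , 318.0637919 ],
       [  0.        , 491.86739283, 242.32506633],
       [  0.        ,   0.        ,   1.        ]]), 'position': array([ 265.03733707, -773.84298078,  662.88992792]), 'attitude': array([-2.10529401,  0.38975444, -0.19905542])}
{'mtx': array([[427.73481562,   0.        , 321.26885901],
       [  0.        , 427.73481562, 239.00949171],
       [  0.        ,   0.        ,   1.        ]]), 'hand_eye': array([[-2.97063722e-04, -2.78093499e-01,  9.60553964e-01,
         3.01615464e+01],
       [ 6.10675717e-05, -9.60554010e-01, -2.78093493e-01,
         6.98821217e+01],
       [ 9.99999954e-01, -2.39527901e-05,  3.02328244e-04,
         8.92357195e-01],
       [ 0.00000000e+00,  0.00000000e+00,  0.00000000e+00,
         1.00000000e+00]])}
```

View pics/top0.png

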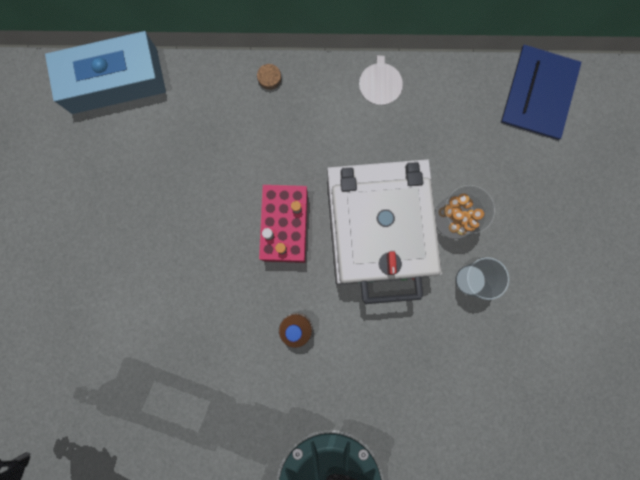

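View pics/side0.png

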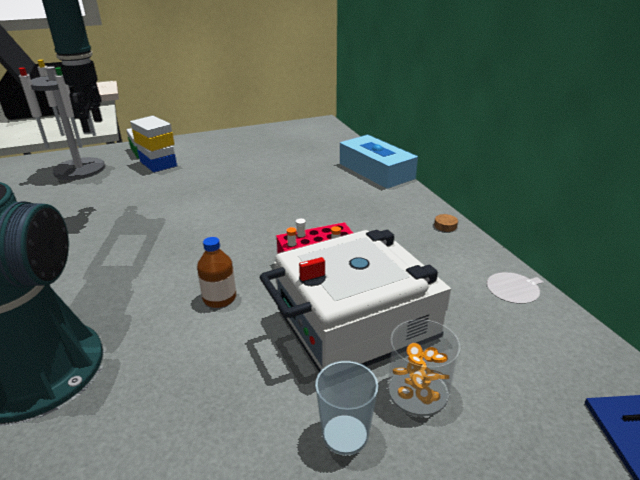

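The top view shows the centrifuge with its front towards the robot: knob at (392,262), handle bar near (392,297). The jar (467,212) and beaker (484,280) stand close on its right, the rack (285,224) and bottle (295,331) on its left.

```bash
cat > h.py <<'E'
from rig import manip
import cv2,numpy as np
from scipy.spatial.transform import Rotation as R
def cam(n,st=None):
    p=manip.camera_params(n)
    if n!="wrist": return p["mtx"],R.from_rotvec(p["attitude"]).as_matrix(),p["position"]
    T=np.eye(4);T[:3,:3]=R.from_rotvec(st["tcp_rot"]).as_matrix();T[:3,3]=st["position"]
    T=T@p["hand_eye"];return p["mtx"],T[:3,:3],T[:3,3]
def onplane(c,uv,z):
    K,Rm,t=c;uv=np.atleast_2d(uv).astype(float)
    r=np.c_[uv,np.ones(len(uv))]@np.linalg.inv(K).T@Rm.T
    return t+r*((z-t[2])/r[:,2])[:,None]
def cloud(c,d):
    K,Rm,t=c;v,u=np.mgrid[:d.shape[0],:d.shape[1]]
    r=np.dstack([u,v,np.ones_like(u)]).astype(float)@np.linalg.inv(K).T*d[...,None]
    return r@Rm.T+t
def red(im):
    h=cv2.cvtColor(im,cv2.COLOR_BGR2HSV)
    return ((h[...,0]<6)|(h[...,0]>176))&(h[...,1]>150)&(h[...,2]>80)
E
python3 - <<'E'
from h import *
im=cv2.imread("pics/top0.png");d=np.load("top0.npy");c=cam("top");P=cloud(c,d)
W=np.zeros(d.shape,bool);W[150:320,315:450]=1
h=cv2.cvtColor(im,cv2.COLOR_BGR2HSV)
lid=W&(abs(P[...,2]-149)<7)&(h[...,2]>150)&(h[...,1]<40)
print("z lid",np.median(P[lid],0))
L=cv2.morphologyEx(lid.astype(np.uint8),cv2.MORPH_CLOSE,np.ones((9,9)))
cs=max(cv2.findContours(L,0,2)[0],key=cv2.contourArea)
q=onplane(c,cs[:,0],149)[:,:2].astype(np.float32)
print("lid rect",cv2.minAreaRect(q))
r=W&red(im);v,u=np.nonzero(r);print("red",r.sum(),u.min(),u.max(),v.min(),v.max(),"z",np.percentile(P[r][:,2],[10,50,90]))
q=onplane(c,np.c_[u,v],185)[:,:2];top=r&(P[...,2]>175);print("knob",q.mean(0),"top pts",P[top].mean(0) if top.any() else 0,cv2.minAreaRect(q.astype(np.float32)))
dk=W&(h[...,2]<75)&(P[...,2]>110)&(P[...,2]<160);dk[:276]=0
q=P[dk];print("handle pts",dk.sum(),q.mean(0),cv2.minAreaRect(q[:,:2].astype(np.float32)))
v,u=np.nonzero(dk);print(u.min(),u.max(),v.min(),v.max())
for nm,(a,b,zz) in dict(jar=((467,212),115,115),beak=((488,279),115,115),reag=((294,332),145,145),).items(): print(nm,onplane(c,a,b))
E
```

```text
z lid [ 567.96115978 -105.59449814  149.79841568]
lid rect ((570.2412719726562, -108.29253387451172), (203.62481689453125, 208.88182067871094), 5.336512565612793)
red 16 391 394 254 265 z [183.88998332 185.53994687 187.77613754]
knob [ 497.51274113 -118.5511638 ] top pts [ 497.46309859 -118.444562    185.6595906 ] ((501.7394714355469, -119.32463836669922), (5.827714443206787, 22.236059188842773), 80.1456298828125)
handle pts 491 [ 431.82156139 -122.51127892  143.65728388] ((441.4388427734375, -121.90169525146484), (44.84564208984375, 126.08251953125), 5.778313159942627)
360 422 277 303
jar [[ 612.70775773 -291.10761089  115.        ]]
beak [[ 468.38234273 -331.85813261  115.        ]]
reag [[355.76916424  77.11778375 145.        ]]
```

```bash
cat >> h.py <<'E'
YAW=np.radians(5.5)
def pose(yaw,tilt,sgn=1):
    """tool axes: x pointing down, tilted forward (heading yaw) by tilt rad from vertical; z = jaw axis in the heading plane"""
    f=np.array([np.cos(yaw),np.sin(yaw),0]);up=np.array([0,0,1.])
    x=-np.cos(tilt)*up+np.sin(tilt)*f; z=sgn*(np.cos(tilt)*f+np.sin(tilt)*up)
    return np.c_[x,np.cross(z,x),z]
def rel(st,Rt,pt):
    R0=R.from_rotvec(st["tcp_rot"]).as_matrix()
    print("shift",(R0.T@(np.array(pt)-st["position"])).round(1),"turn",np.degrees(R.from_matrix(R0.T@Rt).as_rotvec()).round(2))
E
python3 - <<'E'
from h import *
s=manip.state();R0=R.from_rotvec(s["tcp_rot"]).as_matrix();print(R0.round(3))
for sg in(1,-1):
  # jaws along centrifuge y for the locked wing
  rel(s,pose(YAW+np.pi/2,0,sg),[498,-118.5,450])
E
```

```text
[[-0.001 -0.966  0.257]
 [-0.002  0.257  0.966]
 [-1.     0.    -0.002]]
shift [ -45.2 -511.7 -586.3] turn [-20.38  -0.1   -0.03]
shift [ -45.2 -511.7 -586.3] turn [ 1.5962e+02 -4.0000e-02  1.4000e-01]
```

move_arm:
  plan:
    - [[-45,-512,-586],[-20.4,0,0]]
    - [[-45,-512,-586],[-20.4,0,0]]
    - [[-45,-512,-586],[-20.4,0,0]]
    - [[-45,-512,-586],[-20.4,0,0]]
    - [[-45,-512,-586],[-20.4,0,0]]
    - [[-45,-512,-586],[-20.4,0,0]]
    - [[-45,-512,-586],[-20.4,0,0]]
    - [[-45,-512,-586],[-20.4,0,0]]
    - [[-45,-512,-586],[-20.4,0,0]]
    - [[-45,-512,-586],[-20.4,0,0]]
    - [[-45,-512,-586],[-20.4,0,0]]
    - [[-45,-512,-586],[-20.4,0,0]]
    - [[-45,-512,-586],[-20.4,0,0]]
    - [[-45,-512,-586],[-20.4,0,0]]
    - [[-45,-512,-586],[-20.4,0,0]]
    - [[-45,-512,-586],[-20.4,0,0]]
    - [[-45,-512,-586],[-20.4,0,0]]
    - [[-45,-512,-586],[-20.4,0,0]]
    - [[-45,-512,-586],[-20.4,0,0]]
    - [[-45,-512,-586],[-20.4,0,0]]
  fingers: 60

```text
t: 1.77
position: [501.0, -123.0, 449.9]
tcp_rot: [-1.28, 1.165, 1.273]
ft_force: [0.9, -0.3, 0.5]
gripper_width: 60.0
```

move_arm:
  plan:
    - [[0,0,0],[0,0,0]]
    - [[0,0,0],[0,0,0]]
    - [[0,0,0],[0,0,0]]

```text
t: 2.02
position: [497.6, -116.8, 449.3]
tcp_rot: [-1.279, 1.162, 1.282]
ft_force: [1.0, 0.2, -0.1]
gripper_width: 59.8
```

Run:
```python
from h import *
s=manip.state();print(s["position"],s["joints"],s["t"]);rel(s,pose(YAW+np.pi/2,0),[498,-118.5,450])
im,d=manip.capture("wrist");cv2.imwrite("pics/w1.png",im);np.save("w1.npy",d)
c=cam("wrist",s);P=cloud(c,d)
r=red(im);n,l,stt,_=cv2.connectedComponentsWithStats(r.astype(np.uint8));k=1+stt[1:,4].argmax();r=l==k;print(stt[k])
Z=P[...,2];top=r&(Z>180);print("top z",np.median(Z[top]),top.sum())
v,u=np.nonzero(top);q=onplane(c,np.c_[u,v],185)[:,:2].astype(np.float32);print("knob top",cv2.minAreaRect(q))
```

```text
[ 497.59256326 -116.78256505  449.28899728] [-3.65849386e-01  1.90192418e-01  1.63572259e+00  2.90946652e-04
  1.31737378e+00 -2.03391685e+00] 2.0167
shift [-0.7 -0.2 -1.7] turn [ 0.07  0.06 -0.08]
[ 309  202   26   75 1516]
top z 185.4656018002757 1516
knob top ((495.8812561035156, -116.07586669921875), (44.31222152709961, 13.313654899597168), 3.23964524269104)
```

View pics/w1.png

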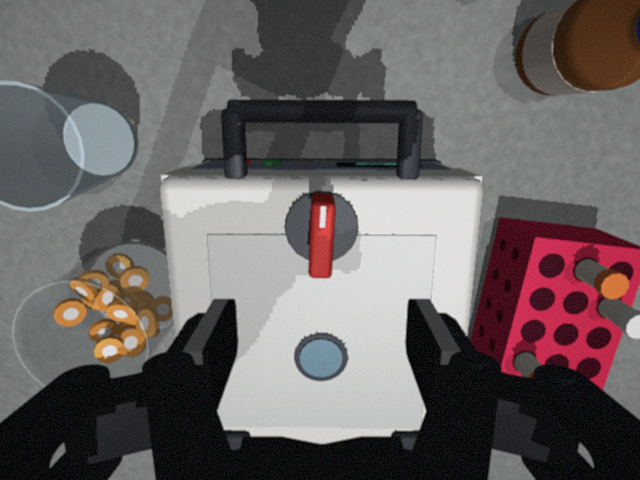

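Run:
```python
from h import *
s=manip.state();im=cv2.imread("pics/w1.png");d=np.load("w1.npy");c=cam("wrist",s);P=cloud(c,d)
h=cv2.cvtColor(im,cv2.COLOR_BGR2HSV);Z=P[...,2]
# dark pts in front of the lid, at handle height
dk=(h[...,2]<90)&(Z>125)&(Z<160)&(P[...,0]<455)&(P[...,0]>390)
print(dk.sum(),P[dk].mean(0) if dk.any() else 0)
bar=dk&(P[...,0]<436);print(cv2.minAreaRect(P[dk][:,:2].astype(np.float32)))
q=P[bar][:,:2];
if len(q):
  print("bar z",np.percentile(P[bar][:,2],[5,50,95]),q.min(0),q.max(0)); k=np.polyfit(q[:,1],q[:,0],1);print("bar slope deg",np.degrees(np.arctan(k[0])),"x at y=-123",np.polyval(k,-123))
# red side edges
r=red(im)&(Z>180);m=cv2.fitLine(P[r][:,:2].astype(np.float32),cv2.DIST_L2,0,.01,.01).ravel();print("wing",m,np.degrees(np.arctan2(m[1],m[0])))
# front lid edge
wl=(Z>143)&(Z<155)&(h[...,2]>150)&(h[...,1]<40)
xs=[];ys=[]
for y in range(-190,-50,5):
    a=P[wl&(abs(P[...,1]-y)<2.5)]
    if len(a)>20: xs.append(a[:,0].min());ys.append(y)
print(np.c_[ys,xs].round(0).tolist());
```

```text
6288 [ 430.58224826 -118.56495936  144.43139346]
((438.6690673828125, -121.2772216796875), (41.587772369384766, 126.66923522949219), 4.072839260101318)
bar z [140.44144847 144.78444526 146.46158309] [ 413.82276851 -184.84767475] [435.99993295 -58.72101993]
bar slope deg -3.189648876546075 x at y=-123 426.3579320229935
wing [ 9.9858904e-01  5.3102694e-02  4.9658041e+02 -1.1604852e+02] 3.0439916
[[-190.0, 474.0], [-185.0, 474.0], [-180.0, 473.0], [-175.0, 473.0], [-170.0, 472.0], [-165.0, 472.0], [-160.0, 471.0], [-155.0, 471.0], [-150.0, 471.0], [-145.0, 472.0], [-140.0, 471.0], [-135.0, 471.0], [-130.0, 470.0], [-125.0, 471.0], [-120.0, 522.0], [-115.0, 467.0], [-110.0, 467.0], [-105.0, 466.0], [-100.0, 466.0], [-95.0, 465.0], [-90.0, 465.0], [-85.0, 464.0], [-80.0, 464.0], [-75.0, 463.0], [-70.0, 463.0], [-65.0, 463.0], [-60.0, 462.0], [-55.0, 462.0]]
```

The wrist view shows the wing from (323,195) to (320,277), pointing front to rear, with the handle bar level at row 106. The knob axis is at about (496,-116) and the centrifuge yaw is about 5°.

```bash
sed -i 's/radians(5.5)/radians(5.2)/' h.py
python3 - <<'E'
from h import *
rel(manip.state(),pose(np.radians(94.5),0),[496.2,-116.1,332])
E
```

```text
shift [117.5   1.3   0.6] turn [ 1.09  0.04 -0.06]
```

move_arm:
  plan:
    - [[20,1.3,0.6],[1,0,0]]
    - [[40,1.3,0.6],[1,0,0]]
    - [[60,1.3,0.6],[1,0,0]]
    - [[80,1.3,0.6],[1,0,0]]
    - [[95,1.3,0.6],[1,0,0]]
    - [[107,1.3,0.6],[1,0,0]]
    - [[114,1.3,0.6],[1,0,0]]
    - [[117.5,1.3,0.6],[1,0,0]]
    - [[117.5,1.3,0.6],[1,0,0]]
    - [[117.5,1.3,0.6],[1,0,0]]

```text
t: 2.9
position: [497.2, -117.2, 332.8]
tcp_rot: [-1.268, 1.17, 1.267]
ft_force: [1.0, 0.6, 0.5]
gripper_width: 60.3
```

move_arm:
  plan:
    - [[0,0,0],[0,0,0]]
    - [[0,0,0],[0,0,0]]
    - [[0,0,0],[0,0,0]]
    - [[0,0,0],[0,0,0]]
    - [[0,0,0],[0,0,0]]
    - [[0,0,0],[0,0,0]]
    - [[0,0,0],[0,0,0]]
    - [[0,0,0],[0,0,0]]
  fingers: 0
  newtons: 30

```text
t: 3.57
position: [497.1, -117.0, 332.8]
tcp_rot: [-1.266, 1.17, 1.267]
ft_force: [-0.9, 3.8, 4.2]
gripper_width: 13.5
```

Run:
```python
from h import *
s=manip.state();print(s["gripper_width"],s["ft_force"],s["moment"],s["position"],s["t"])
rel(s,pose(np.radians(4.5),0),s["position"])
im,d=manip.capture("wrist");cv2.imwrite("pics/w2.png",im)
```

```text
13.49950520767792 [-0.88509395  3.81413568  4.17695843] [ 0.52407854  0.14417486 -0.08120937] [ 497.06001553 -117.02216524  332.84233939] 3.5667
shift [0. 0. 0.] turn [ 8.999e+01  7.000e-02 -3.000e-02]
```

Gripped (13.5 mm on the 14 mm wing). Now I turn it clockwise.

move_arm:
  plan:
    - [[0,0,0],[5,0,0]]
    - [[0,0,0],[10,0,0]]
    - [[0,0,0],[15,0,0]]
    - [[0,0,0],[20,0,0]]
    - [[0,0,0],[25,0,0]]
    - [[0,0,0],[30,0,0]]
    - [[0,0,0],[35,0,0]]
    - [[0,0,0],[40,0,0]]
    - [[0,0,0],[45,0,0]]
    - [[0,0,0],[50,0,0]]
    - [[0,0,0],[55,0,0]]
    - [[0,0,0],[60,0,0]]
    - [[0,0,0],[65,0,0]]
    - [[0,0,0],[70,0,0]]
    - [[0,0,0],[75,0,0]]
    - [[0,0,0],[80,0,0]]
    - [[0,0,0],[84,0,0]]
    - [[0,0,0],[87,0,0]]
    - [[0,0,0],[87,0,0]]
    - [[0,0,0],[87,0,0]]

```text
t: 5.28
position: [496.4, -117.8, 332.8]
tcp_rot: [-0.103, 1.57, 0.102]
ft_force: [-3.8, -0.9, 6.6]
gripper_width: 13.3
```

Run:
```python
from h import *
s=manip.state();print(s["gripper_width"],s["ft_force"],s["moment"],s["position"],s["joints"],s["t"])
rel(s,pose(np.radians(4.5),0),s["position"])
im,d=manip.capture("wrist");cv2.imwrite("pics/w3.png",im)
```

```text
13.298593903512568 [-3.80886882 -0.89233359  6.62306144] [-0.13468617  0.72100552 -0.05984837] [ 496.42882765 -117.75756478  332.82361276] [-3.67911701e-01  3.13011282e-01  1.78708418e+00 -1.32383053e-03
  1.04262669e+00 -4.98252282e-01] 5.2833
shift [0. 0. 0.] turn [ 3.01 -0.09  0.03]
```

View pics/w3.png

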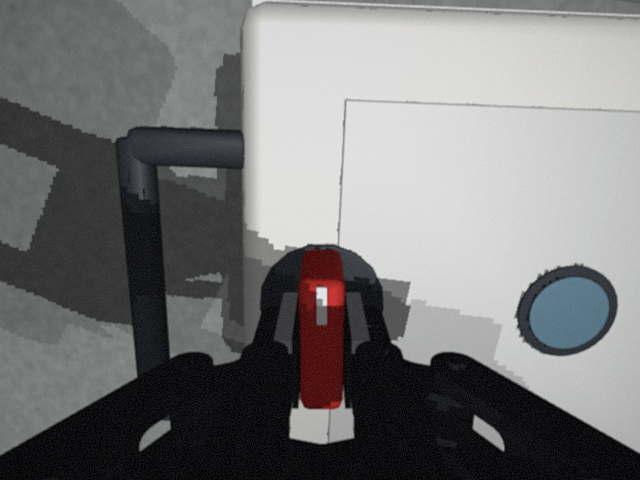

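The knob turned with the tool: the wing lies across the lid between the pads, about 87° in all. Next I release it, rise and measure the bar.

move_arm:
  plan:
    - [[0,0,0],[0,0,0]]
    - [[0,0,0],[0,0,0]]
    - [[0,0,0],[0,0,0]]
    - [[0,0,0],[0,0,0]]
    - [[-10,0,0],[0,0,0]]
    - [[-30,0,0],[0,0,0]]
    - [[-60,0,0],[0,0,0]]
    - [[-95,0,0],[0,0,0]]
    - [[-120,0,0],[0,0,0]]
    - [[-120,0,-40],[0,0,0]]
    - [[-120,0,-40],[0,0,0]]
    - [[-120,0,-40],[0,0,0]]
  fingers: 34

```text
t: 6.33
position: [456.0, -122.5, 453.3]
tcp_rot: [-0.103, 1.568, 0.102]
ft_force: [0.9, -0.1, -0.1]
gripper_width: 34.0
```

Run:
```python
from h import *
s=manip.state();print(s["position"],s["joints"],s["gripper_width"],s["t"])
im,d=manip.capture("wrist");cv2.imwrite("pics/w4.png",im)
c=cam("wrist",s);P=cloud(c,d);h=cv2.cvtColor(im,cv2.COLOR_BGR2HSV);Z=P[...,2]
dk=(h[...,2]<110)&(Z>130)&(Z<150)&(P[...,0]<437)&(P[...,0]>400)
for y in range(-175,-60,10):
    a=P[dk&(abs(P[...,1]-y)<4)]
    if len(a)>15: print(y,np.percentile(a[:,0],[2,50,98]).round(1),a[:,2].max().round(1))
r=red(im)&(Z>175);
if r.sum()>30: print("wing",cv2.minAreaRect(P[r][:,:2].astype(np.float32)),r.sum())
yaw=YAW
bar=np.array([425,-122.5,138.]);Rt=pose(YAW,np.radians(30));rel(s,Rt,bar-235*Rt[:,0])
```

```text
[ 456.01702738 -122.54060864  453.2758578 ] [-4.08897926e-01  1.26272521e-01  1.70518944e+00 -1.38623481e-04
  1.30938463e+00 -5.39231381e-01] 33.99144156576789 6.3333
-175 [423.6 431.8 436.8] 146.8
-165 [422.8 430.  436.2] 147.1
-155 [421.9 429.  435.2] 146.9
-145 [420.9 428.1 434.2] 147.0
-135 [419.9 427.2 433.4] 147.1
-125 [419.  426.3 432.7] 147.0
-115 [418.  425.3 431.5] 147.3
-105 [417.1 424.5 430.5] 147.2
-95 [416.1 423.3 429.5] 147.1
-85 [415.1 422.4 428.8] 147.5
-75 [414.3 422.6 435.6] 147.7
-65 [414.5 426.5 436.5] 147.5
wing ((483.0771484375, -89.98822021484375), (26.186534881591797, 100.55015563964844), 28.426095962524414) 1542
shift [ 111.7    8.8 -148.2] turn [  2.22 -29.96  -0.57]
```

View pics/w4.png

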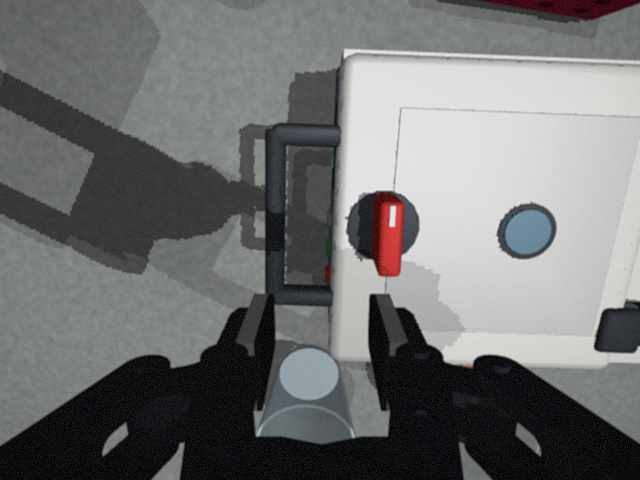

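The wing now lies across the lid at (388,235) and is free of the fingers. The bar runs vertically at column 276; its centre is about (425.8, -122.5, 139).

move_arm:
  plan:
    - [[22,2,-30],[0.4,-6,0]]
    - [[44,4,-60],[0.8,-12,0]]
    - [[66,6,-90],[1.2,-18,-0.3]]
    - [[88,8,-120],[1.6,-24,-0.5]]
    - [[111,8.8,-147.5],[2.2,-30,-0.6]]
    - [[111,8.8,-147.5],[2.2,-30,-0.6]]
    - [[111,8.8,-147.5],[2.2,-30,-0.6]]
    - [[111,8.8,-147.5],[2.2,-30,-0.6]]
  fingers: 30

```text
t: 7.05
position: [309.0, -133.3, 340.2]
tcp_rot: [-0.044, 1.048, 0.082]
ft_force: [0.1, -0.1, 0.3]
gripper_width: 30.4
```

Run:
```python
from h import *
s=manip.state();print(s["position"],s["joints"],s["gripper_width"],s["t"])
Rt=pose(YAW,np.radians(30));bar=np.array([425.8,-122.5,139.]);rel(s,Rt,bar-155*Rt[:,0])
im,d=manip.capture("wrist");cv2.imwrite("pics/w5.png",im)
c=cam("wrist",s);P=cloud(c,d);h=cv2.cvtColor(im,cv2.COLOR_BGR2HSV);Z=P[...,2]
dk=(h[...,2]<110)&(Z>130)&(Z<150)&(P[...,0]<437)&(P[...,0]>400)
for y in range(-175,-60,10):
    a=P[dk&(abs(P[...,1]-y)<4)]
    if len(a)>15: print(y,np.percentile(a[:,0],[2,50,98]).round(1),a[:,2].max().round(1))
```

```text
[ 308.99159575 -133.31361226  340.21567335] [-0.87135624 -0.02629826  2.29444655  0.70524716  0.68479913 -1.47390663] 30.387536402965893 7.05
shift [77.9  0.1  1.1] turn [-0.17 -0.07 -0.06]
-175 [423.1 428.  436.8] 147.0
-165 [422.1 425.9 435.2] 146.8
-155 [421.  425.1 434.3] 147.0
-145 [420.1 423.9 433.2] 147.0
-135 [419.3 423.  432.1] 147.1
-125 [418.3 422.  431.1] 147.0
-115 [417.4 421.  429.8] 146.9
-105 [416.5 420.  429.2] 146.7
-95 [415.4 419.4 428. ] 147.1
-85 [414.5 418.1 426.8] 147.1
-75 [413.6 418.  434.9] 146.8
-65 [413.4 423.3 436.5] 147.4
```

View pics/w5.png

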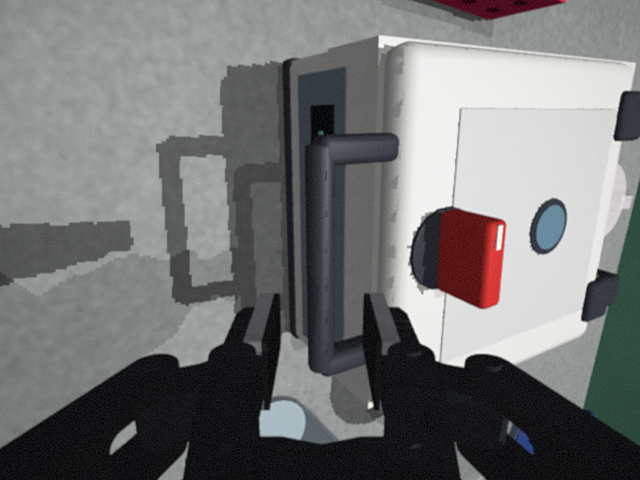

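The arm reaches the tilted pose and the bar at column 318 lies between the fingers. Joint 3 is near its limit at 30°, so I use a 20° tilt instead.

Run:
```python
from h import *
s=manip.state()
Rt=pose(YAW,np.radians(20));bar=np.array([425.3,-122.5,139.])
for k in (235,155): rel(s,Rt,bar-k*Rt[:,0])
```

```text
shift [ 1.4  1.  40.1] turn [-0.08  9.96 -0.03]
shift [80.2  0.9 26.3] turn [-0.08  9.96 -0.03]
```

move_arm:
  plan:
    - [[0.7,0.5,20],[0,5,0]]
    - [[1.4,1,40],[0,10,0]]
    - [[1.4,1,40],[0,10,0]]
    - [[1.4,1,40],[0,10,0]]
    - [[21,1,36.7],[0,10,0]]
    - [[41,1,33],[0,10,0]]
    - [[55,1,30.7],[0,10,0]]
    - [[66,1,28.8],[0,10,0]]
    - [[74,1,27.4],[0,10,0]]
    - [[80,1,26.3],[0,10,0]]
    - [[80,1,26.3],[0,10,0]]
    - [[80,1,26.3],[0,10,0]]

```text
t: 8.1
position: [372.6, -126.6, 285.1]
tcp_rot: [-0.056, 1.221, 0.08]
ft_force: [-0.7, -0.3, 0.2]
gripper_width: 29.9
```

Run:
```python
from h import *
s=manip.state();print(s["position"],s["joints"],s["ft_force"],s["gripper_width"],s["t"])
im,d=manip.capture("wrist");im2,_=manip.capture("side")
cv2.imwrite("pics/w6.png",np.hstack([cv2.resize(im,(400,300)),cv2.resize(im2[180:390,180:460],(400,300))]))
Rt=pose(YAW,np.radians(20));bar=np.array([425.3,-122.5,139.]);rel(s,Rt,bar-155*Rt[:,0])
```

```text
[ 372.55714924 -126.60980324  285.09975409] [-0.6200568   0.18655097  2.20916208  0.46317075  0.52389555 -1.08975683] [-0.71881174 -0.26404263  0.23798202] 29.870609920076024 8.1
shift [ 0.4 -0.7 -0.3] turn [ 0.08 -0.   -0.03]
```

View pics/w6.png

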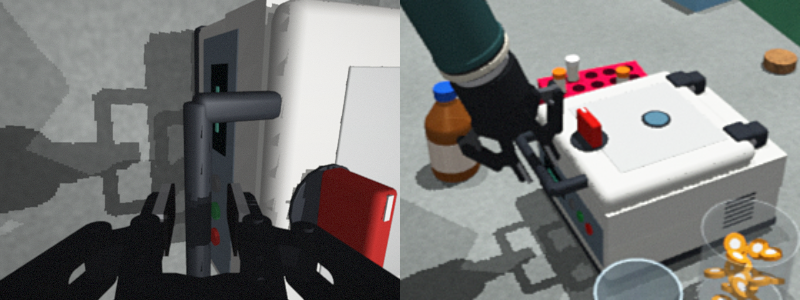

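The fingers straddle the bar (left crop, bar at about (200,190); one finger in the gap), and the bystanders are untouched. I close on it.

move_arm:
  plan:
    - [[0,0,0],[0,0,0]]
    - [[0,0,0],[0,0,0]]
    - [[0,0,0],[0,0,0]]
    - [[0,0,0],[0,0,0]]
    - [[0,0,0],[0,0,0]]
    - [[0,0,0],[0,0,0]]
  fingers: 0
  newtons: 60

```text
t: 8.7
position: [371.2, -126.5, 285.2]
tcp_rot: [-0.057, 1.222, 0.08]
ft_force: [-9.9, -5.6, 4.6]
gripper_width: 11.8
```

Run:
```python
from h import *
s=manip.state();print(s["ft_force"],s["moment"],s["gripper_width"],s["t"])
# lift: rotate rigidly about hinge line, in tool axes
p=s["position"];R0=R.from_rotvec(s["tcp_rot"]).as_matrix()
g=p+155*R0[:,0];f=np.array([np.cos(YAW),np.sin(YAW),0]);yv=np.array([-np.sin(YAW),np.cos(YAW),0])
hinge=g+257*f;print("g",g,"hinge",hinge)
for a in list(range(3,46,3)):
    Q=R.from_rotvec(np.radians(a)*yv)
    print(a,(R0.T@(Q.apply(p-hinge)+hinge-p)).round(1),np.degrees((R0.T@Q.as_rotvec())).round(1))
```

```text
[-9.90273157 -5.59403532  4.62548083] [-0.56940202  1.28363176 -0.36417226] 11.833444989490639 8.7
g [ 423.79807494 -121.77960094  139.43070265] hinge [679.74036539 -98.48702782 139.43070265]
3 [-12.3  -0.   13. ] [-0.  3.  0.]
6 [-23.9  -0.1  26.7] [-0.  6.  0.]
9 [-34.8  -0.1  40.9] [-0.  9.  0.]
12 [-44.9  -0.1  55.7] [-0. 12.  0.]
15 [-54.3  -0.1  71. ] [-0. 15.  0.]
18 [-62.8  -0.2  86.8] [-0. 18.  0.]
21 [-70.5  -0.2 103. ] [-0. 21.  0.]
24 [-77.3  -0.2 119.6] [-0. 24.  0.]
27 [-83.3  -0.3 136.5] [-0. 27.  0.]
30 [-88.3  -0.3 153.7] [-0.  30.   0.1]
33 [-92.5  -0.3 171.1] [-0.  33.   0.1]
36 [-95.7  -0.4 188.7] [-0.  36.   0.1]
39 [-98.   -0.4 206.5] [-0.  39.   0.1]
42 [-99.4  -0.4 224.4] [-0.  42.   0.1]
45 [-99.8  -0.4 242.3] [-0.  45.   0.1]
```

move_arm:
  plan:
    - [[-6,0,6.5],[0,1.5,0]]
    - [[-12.3,0,13],[0,3,0]]
    - [[-18,0,20],[0,4.5,0]]
    - [[-24,0,27],[0,6,0]]
    - [[-24,0,27],[0,6,0]]
    - [[-24,0,27],[0,6,0]]

```text
t: 9.2
position: [388.4, -124.9, 316.9]
tcp_rot: [-0.063, 1.328, 0.079]
ft_force: [-6.7, -5.6, -1.4]
gripper_width: 11.7
```

Run:
```python
from h import *
s=manip.state();print(s["ft_force"],s["moment"],s["gripper_width"],s["t"],s["position"]+155*R.from_rotvec(s["tcp_rot"]).as_matrix()[:,0])
im,d=manip.capture("wrist");im2,_=manip.capture("side")
cv2.imwrite("pics/w7.png",np.hstack([cv2.resize(im,(400,300)),cv2.resize(im2[180:390,180:460],(400,300))]))
```

```text
[-6.66483446 -5.5881337  -1.35783876] [-0.63997543  1.00399588 -0.34196673] 11.70735074786887 9.2 [ 425.31514962 -121.61221105  166.4561232 ]
```

View pics/w7.png

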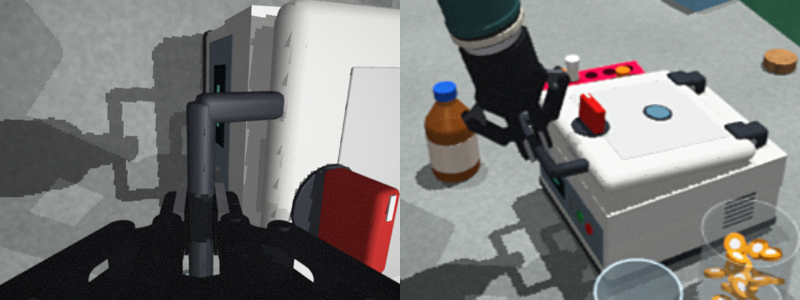

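The lid has followed by about 6°, still firmly in grip with small forces. I continue on the arc.

Run:
```python
from h import *
s=manip.state();p=s["position"];R0=R.from_rotvec(s["tcp_rot"]).as_matrix()
yv=np.array([-np.sin(YAW),np.cos(YAW),0]);hinge=np.array([679.74,-98.49,139.43])
for a in list(np.arange(2.5,39,2.5))+[39]:
    Q=R.from_rotvec(np.radians(a)*yv)
    print(a,(R0.T@(Q.apply(p-hinge)+hinge-p)).round(1),np.degrees((R0.T@Q.as_rotvec())).round(1))
```

```text
2.5 [-10.3  -0.   10.8] [-0.   2.5  0. ]
5.0 [-20.1  -0.   22. ] [-0.  5.  0.]
7.5 [-29.5  -0.1  33.7] [-0.   7.5  0. ]
10.0 [-38.3  -0.1  45.7] [-0. 10.  0.]
12.5 [-46.6  -0.1  58.2] [-0.  12.5  0. ]
15.0 [-54.3  -0.2  70.9] [-0. 15.  0.]
17.5 [-61.4  -0.2  84. ] [-0.  17.5  0. ]
20.0 [-68.   -0.2  97.4] [-0. 20.  0.]
22.5 [-74.   -0.2 111.1] [-0.  22.5  0. ]
25.0 [-79.4  -0.3 125. ] [-0.  25.   0.1]
27.5 [-84.2  -0.3 139.2] [-0.  27.5  0.1]
30.0 [-88.4  -0.3 153.5] [-0.  30.   0.1]
32.5 [-91.9  -0.4 168. ] [-0.  32.5  0.1]
35.0 [-94.8  -0.4 182.7] [-0.  35.   0.1]
37.5 [-97.   -0.4 197.4] [-0.  37.5  0.1]
39 [-98.1  -0.4 206.3] [-0.  39.   0.1]
```

move_arm:
  plan:
    - [[-5,0,5.4],[0,1.2,0]]
    - [[-10.3,0,10.8],[0,2.5,0]]
    - [[-20.1,0,22],[0,5,0]]
    - [[-29.5,0,33.7],[0,7.5,0]]
    - [[-38.3,0,45.7],[0,10,0]]
    - [[-46.6,0,58.2],[0,12.5,0]]
    - [[-54.3,0,70.9],[0,15,0]]
    - [[-61.4,0,84],[0,17.5,0]]
    - [[-68,0,97.4],[0,20,0]]
    - [[-74,0,111.1],[0,22.5,0]]
    - [[-79.4,0,125],[0,25,0]]
    - [[-84.2,0,139.2],[0,27.5,0]]
    - [[-88.4,0,153.5],[0,30,0]]
    - [[-91.9,0,168],[0,32.5,0]]
    - [[-94.8,0,182.7],[0,35,0]]
    - [[-97,0,197.4],[0,37.5,0]]
    - [[-98.1,0,206.3],[0,39,0]]
    - [[-98.1,0,206.3],[0,39,0]]
    - [[-98.1,0,206.3],[0,39,0]]
    - [[-98.1,0,206.3],[0,39,0]]

```text
t: 10.97
position: [564.7, -108.8, 461.7]
tcp_rot: [-0.092, 2.004, 0.059]
ft_force: [-0.4, 0.7, -2.9]
gripper_width: 12.2
```

Run:
```python
from h import *
s=manip.state();g=s["position"]+155*R.from_rotvec(s["tcp_rot"]).as_matrix()[:,0]
print(s["ft_force"],s["moment"],s["gripper_width"],s["t"],g,abs(s["dq"]).max())
print("lid angle from grip",np.degrees(np.arctan2(g[2]-138,np.hypot(*(g-[681,-98.5,138])[:2]))))
im,d=manip.capture("wrist");im2,d2=manip.capture("side")
cv2.imwrite("pics/w8.png",np.hstack([cv2.resize(im,(400,300)),cv2.resize(im2[110:380,150:510],(400,300))]))
h=cv2.cvtColor(im2,cv2.COLOR_BGR2HSV);P=cloud(cam("side"),d2)
f=np.array([np.cos(YAW),np.sin(YAW),0]);u=(P-[681,-98.5,138])@f;v=(P-[681,-98.5,138])@np.array([-f[1],f[0],0])
m=(h[...,2]>170)&(h[...,1]<30)&(abs(v)<95)&(u>-200)&(u<-20)&(P[...,2]>160)&(P[...,2]<330);print(m.sum())
if m.sum()>50:
    k=np.polyfit(u[m],P[m][:,2],1);print("lid slope",-np.degrees(np.arctan(k[0])))
```

```text
[-0.35649956  0.65226056 -2.87679824] [ 0.05398183 -0.39151947 -0.14355406] 12.237975364050795 10.9667 [ 499.66380701 -114.76822057  321.11651174] 0.0049607154162248715
lid angle from grip 45.165062258109906
244
lid slope 42.24881288542552
```

View pics/w8.png

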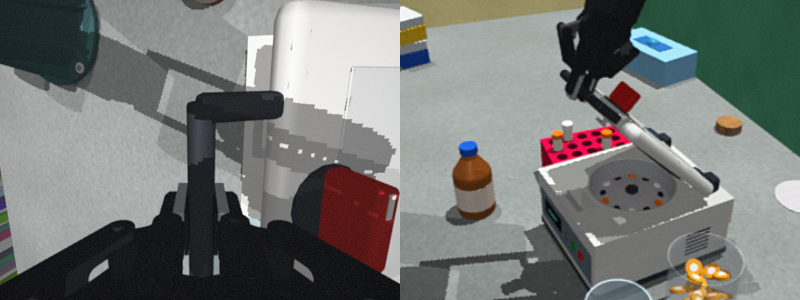

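The lid stands open at about 45°, in grip on the bar; the bottle and rack are in place, and the wing is still across. I hold it a moment, check that it is steady, and hand in.

move_arm:
  plan:
    - [[0,0,0],[0,0,0]]
    - [[0,0,0],[0,0,0]]
    - [[0,0,0],[0,0,0]]
    - [[0,0,0],[0,0,0]]
    - [[0,0,0],[0,0,0]]
    - [[0,0,0],[0,0,0]]
    - [[0,0,0],[0,0,0]]
    - [[0,0,0],[0,0,0]]

```text
t: 11.73
position: [565.3, -108.7, 462.0]
tcp_rot: [-0.092, 2.005, 0.059]
ft_force: [1.2, 1.3, -3.0]
gripper_width: 11.5
```

Run:
```python
from h import *
a=cv2.imread("pics/top0.png");b,_=manip.capture("top")
for n,(x,y) in dict(rack=(285,224),jar=(467,212),beaker=(484,280),reagent=(295,331)).items():
    t=a[y-20:y+20,x-20:x+20];r=cv2.matchTemplate(b[y-40:y+40,x-40:x+40],t,cv2.TM_CCOEFF_NORMED);_,v,_,l=cv2.minMaxLoc(r);print(n,round(v,2),l[0]-20,l[1]-20)
s=manip.state();print(s["position"],s["gripper_width"],s["ft_force"],s["t"])
print(manip.finish_job())
```

```text
rack 1.0 0 0
jar 0.32 0 0
beaker 0.05 -20 -20
reagent 0.99 0 0
[ 565.25361053 -108.72039681  461.97754876] 11.635012198473026 [-0.26428547  1.66589662 -2.75333863] 11.7833
the job is handed in; nothing more can be done
None
```

I turned the latch knob about 87° clockwise, raised the lid by its handle on the hinge arc, and handed in at 11.8 s with the bar still gripped at 60 N. `finish_job` reports no verdict, so I can only go by my own checks.

- **Lid angle:** the grip position gives 45.2°. A rough slope fit on sparse side-camera depth gave 42.2°. They disagree by 3°, but both are within 39–51°.
- **Hold:** the arm was steady with about 3 N of lid load. The fingers read about 11.6 mm on the 14 mm bar, narrower than nominal, but that and the arm pose changed by less than 1 mm while holding.
- **Latch:** I judged it from the tool's turn, about 1.5 rad, and from the wing lying across the lid in the pictures. I did not measure it again at the end.
- **Bystanders:** the rack and bottle matched their start images with no shift. The matches for the clear jar (score 0.32) and beaker (0.05) were inconclusive, most likely because they are transparent and the view behind them changed. The arm's planned path stayed clear of both, and the forces I read stayed low throughout.

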